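# Roll the roller up into its seat

### The job

Push the aluminium roller up the wooden ramp with your fingertips until it drops into the seat at the top, square against the end stop, and leave it there. Push slowly and keep the fingers behind it all the way so that it never runs free on the slope; do not pinch it or lift it, and leave the other things lying where they are.

Things in the scene. Friction and masses are not known exactly. Their poses are not given: they have to be found in the camera images.
- cradle: wooden loading ramp fixed to the bench, 266 mm long (x), 128 wide (y), 70 high. Origin: centre of its underside, on the bench top; +x points uphill to the stop. Along x: 8 mm tail lip at -133, 20 high; level deck from -125 to -50, 14 above the bench; slope. A channel 110 wide runs between two 9 mm wide curbs, 8 mm above deck and slope.
- foot (a point): middle of the foot of the ramp's slope, where the level deck ends: 50 mm downhill of the ramp's origin, 14 mm above the bench; axes as the ramp's
- crest (a point): middle of the top edge of the slope, 120 mm uphill of the foot and 18 mm higher (8.5 degrees): 70 mm uphill of the ramp's origin, 32 mm above the bench. Beyond it the level seat floor lies 4 mm lower and runs 42 mm on to the upright face of the end stop, which is 70 mm high
- seat (a point): where the middle of the roller's axis is when it lies in the seat against the stop: 87 mm uphill of the ramp's origin, 53 mm above the bench
- roller: loose aluminium roller, a smooth cylinder 50 mm in diameter, 100 mm long, with black end plugs and 6 mm axle stubs, about 0.35 kg. Origin: half-way along its axis; its y axis is the roller's axis. It starts at rest on the level deck, lying across the ramp, its y along the ramp's y; x and z turn as it rolls. It runs back down the slope if let go there.
- roller_left (a point): point on the roller's axis 33 mm from its middle, toward the ramp's +y side
- roller_right (a point): point on the roller's axis 33 mm from its middle, toward the ramp's -y side
- offcut_3: loose wood block 45x60x45 mm lying to the left of the ramp, origin at the centre of its underside; leave alone
- sanding_block: loose wooden sanding block 62x100x30 mm to the left of the ramp, origin at the centre of its underside; leave alone
- pliers: loose pliers with red grips, 163 mm long (their y), 48 mm wide, 13 mm high, lying on the bench behind the ramp's tail lip, origin at the centre of the underside; leave alone
Mind the look-alikes: they are no part of the job. Of the things that look like the roller, the larger one is meant.

How it is judged (in metres and radians):
On the way:
1. the roller is on the upper half of the slope with the fingers touching it (x of roller in the frame of cradle between 0.01 and 0.068 m and contact force between the fingers and roller above 0.05 N).
At the end, for the whole second after the job is handed in: The roller rests in the seat at the top: its axis 80 to 92 mm uphill of the ramp's origin, 49 to 56 mm above the bench, square to the ramp within 4 degrees, at rest (x of roller in the frame of cradle between 0.08 and 0.092 m and z of roller in the frame of cradle between 0.049 and 0.056 m and angle between the y axis of roller and the y axis of cradle, either way round below 0.07 rad and linear speed of roller below 0.02 m/s); the robot touches nothing.
It fails at once if the roller runs free on the slope: faster than 0.2 m/s with no finger on it (x of roller in the frame of cradle between -0.03 and 0.068 m and linear speed of roller above 0.2 m/s and contact force between the fingers and roller below 0.001 N).
It fails at once if the roller is lifted more than about 12 mm off the ramp (z of roller in the frame of cradle above 0.07 m or (x of roller in the frame of cradle below 0.01 m and z of roller in the frame of cradle above 0.061 m) or (x of roller in the frame of cradle below -0.05 m and z of roller in the frame of cradle above 0.052 m)).
It fails at once if the roller leaves the ramp (height (world z) of roller below 0.033 m or y of roller in the frame of cradle above 0.025 m or y of roller in the frame of cradle below -0.025 m).
It fails at once if the roller is pinched: it is touched while it lies between the finger pads (contact force between the fingers and roller above 0.1 N and (distance between the grasp point and roller below 0.025 m or distance between the grasp point and roller_left below 0.025 m or distance between the grasp point and roller_right below 0.025 m)).
It fails at once if another thing is moved by more than 20 mm (distance of any of offcut_3, sanding_block, pliers from where it was at the start of the episode above 0.02 m).
It also fails if it takes over 38 s, if anything falls off the work surface, if the arm or the gripper's body presses on something with over 40 N, if the wrist force passes 120 N, or if a joint passes its speed limit or range.

### The arm

A 6-joint arm with a two-finger parallel gripper is mounted at the origin on the work surface; the furniture and walls round the work are solid. World frame = base frame: x ahead of the robot, y to its left, z up, the work surface at z = 0. Lengths are in m, angles in degrees, forces in N, time in s.
With the tool pointing down it reaches from about 0.325 to 0.9 m from the base axis. Payload 6.1 kg.
Tool frame: the origin (TCP) lies at the very end of the fingers, on their centre line; the grasp point (between the pads) lies 19 mm behind it; x points along the fingers, y is the direction in which the jaws open and shut, and the axes are right-handed (so a half turn about x gives the same grasp; the last joint's range is limited). The gripper opens to 87 mm and grips with 3 to 60 N. Pads are 19 mm wide; open, the fingers measure 117 mm over their backs; the gripper's body (75 mm by 190 mm) begins 51 mm behind the grasp point.
Start: joints at [68.577, 12.628, 87.462, -0, 79.91, -7.225], TCP at [0.153, 0.606, 0.223] pointing down, gripper open.
Joint ranges: [-170.65, 170.65], [-52.31, 119.04], [5.05, 147.46], [-71.25, 251.25], [11.57, 151.72], [-153.62, 153.62]. Speed limits (degrees/s): [147.25, 147.25, 172.46, 180, 180, 180].

### API

Orientations are given as a 3x3 rotation matrix whose columns are the frame's x, y, z axes.
In Python, from rig import bot, grip, vision gives the robot as it stands. Calls block until the motion is done:
- bot.goto(position, orientation): joint-space move of the TCP to a pose.
- bot.movel(position, ori=None, vel=0.15, guard=None): straight line of the TCP; ori=None keeps the orientation; vel is the mean speed in m/s. With guard (N) it stops when the force on the tool has changed by that much, and returns True; else False.
- bot.goto_joints(angles): joint-space move.
- grip(opening, squeeze=None): opening from 0.0 (shut) to 1.0 (fully open); squeeze is the grip in N (None keeps the last); returns when the fingers have stopped.
- bot.hold(seconds).
- bot.inverse_kinematics(position, orientation): joint angles nearest the present ones, or None.
- bot.state(): the state.
- vision.grab_frame(name): name is "scene" or "top"; returns the picture (400x640x3 uint8, blue, green, red); there is no depth.
- vision.calibration(name): a dict with "camera_matrix" (3x3 intrinsics, pixels), "k1" (the pictures are not rectified: a ray, as slopes to the right and down, at radius r is drawn at 1 + k1 r^2 times it, then the intrinsics apply), "camera_from_world" (4x4, takes a point from world to camera coordinates). Camera axes: x right, y up, looking along -z (the intrinsics and any distortion apply to the point x, -y, -z); pixel columns grow to the right and rows downward; lengths in m; the calibration is good to about 2 mm. A picture is of the moment at which its call begins. calibration takes no time and is no camera call.
A pose or a line that the arm cannot do raises bot.MotionError and nothing moves.
- bot.close_job(): hands the job in, once; it reports no verdict.
The state is a dict: "clock": time; "joint_positions": joint angles; "dq": joint speeds; "effort": joint torques, N m; "position": TCP position; "tool_rot": TCP orientation; "contact_force": force on the tool from outside, world axes, zero at the start; "ft_torque": the same for the moment, N m; "width": opening from 0.0 (shut) to 1.0 (fully open).
Only numpy, scipy, OpenCV 4.12 (cv2) and the standard library are available. Lean on these libraries where they do the work, as an engineer would, in place of code of your own. Each camera call takes 0.05 s, during which the arm holds its last target.

## Working session

There is one attempt and no reset: what is moved stays moved. The work goes in short steps, each a Python script; the robot and the scene stay as the last script left them, time stands still between calls to the robot, and variables do not carry over. Pictures are saved under pics/ and viewed, and the job is handed in when it is done.

```bash
ls; mkdir -p pics; python3 - <<'E'
from rig import bot, grip, vision
import cv2
for n in("scene","top"):
    cv2.imwrite(f"pics/{n}0.png",vision.grab_frame(n)); c=vision.calibration(n); print(n,c)
print(bot.state())
E
```

```text
pics
scene {'camera_matrix': array([[456.97802416,   0.        , 316.96554161],
       [  0.        , 456.97802416, 195.8706698 ],
       [  0.        ,   0.        ,   1.        ]]), 'k1': -0.013279830276502, 'camera_from_world': array([[-0.76198824, -0.64748374,  0.01177795,  0.53956772],
       [ 0.42624732, -0.48776911,  0.76183628, -0.0552133 ],
       [-0.48753169,  0.58553061,  0.64766253, -1.11009155],
       [ 0.        ,  0.        ,  0.        ,  1.        ]])}
top {'camera_matrix': array([[514.05405766,   0.        , 328.08845583],
       [  0.        , 514.05405766, 195.9335003 ],
       [  0.        ,   0.        ,   1.        ]]), 'k1': -0.17231833681937742, 'camera_from_world': array([[-0.00856803, -0.99989999, -0.01125166,  0.40183583],
       [ 0.9842969 , -0.01041722,  0.17621322, -0.40399122],
       [-0.17631281, -0.00956518,  0.98428771, -0.99898777],
       [ 0.        ,  0.        ,  0.        ,  1.        ]])}
{'clock': 0.1, 'joint_positions': array([ 6.85773890e+01,  1.26721042e+01,  8.75192008e+01,  1.05925276e-03,
        7.99117600e+01, -7.22508677e+00]), 'dq': array([ 0.02973633, -0.0261509 , -0.06391486,  0.09075416, -0.05245526,
        0.04081563]), 'effort': array([ 1.28123622e-03, -4.95947421e+01, -3.88517118e+01,  7.01806345e-02,
        5.15335752e-02, -1.09628206e-04]), 'position': array([0.15308017, 0.60537682, 0.22153182]), 'tool_rot': array([[-6.73953573e-04,  2.45268050e-01,  9.69455068e-01],
       [-1.66789701e-03,  9.69453664e-01, -2.45268854e-01],
       [-9.99998382e-01, -1.78225103e-03, -2.44284913e-04]]), 'contact_force': array([ 0.16269195,  0.35281396, -0.61216224]), 'ft_torque': array([-0.00181243, -0.01529531, -0.01743277]), 'width': 1.001577084433514}
```

View pics/scene0.png

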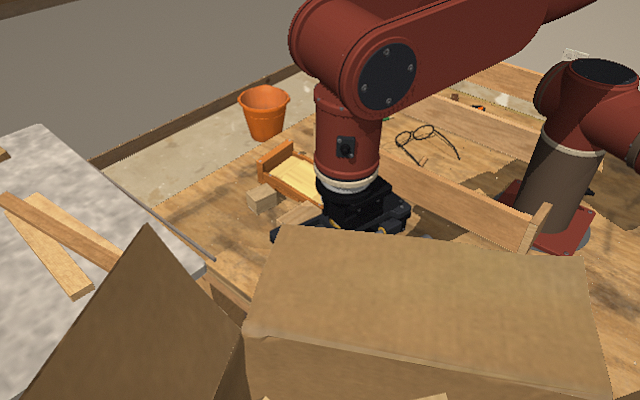

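View pics/top0.png

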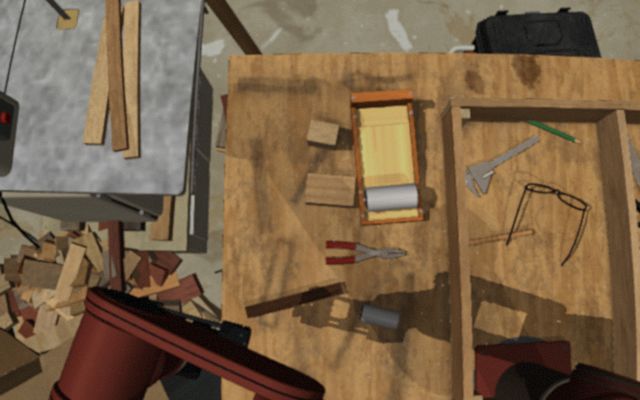

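The top view shows the ramp at columns 350-425 and rows 92-222, with the stop at the top (row 97) and the tail lip at the bottom (row 218). Two things look like the roller: the cylinder lying in the ramp at (391,197), and a shorter, greyer one on the bench at (380,316). The first fits because it is larger and lies across the level deck. I'll enlarge both to confirm.

```bash
python3 - <<'E'
import cv2
im=cv2.imread("pics/top0.png")
c=cv2.resize(im[80:235,300:450],None,fx=3.8,fy=3.8,interpolation=cv2.INTER_CUBIC)
d=cv2.resize(im[285:340,340:420],None,fx=2.5,fy=2.5,interpolation=cv2.INTER_CUBIC)
o=cv2.copyMakeBorder(c,0,0,0,210,cv2.BORDER_CONSTANT); o[:d.shape[0],575:575+d.shape[1]]=d
cv2.imwrite("pics/crop0.png",o); print(o.shape)
E
```

```text
(589, 780, 3)
```

View pics/crop0.png

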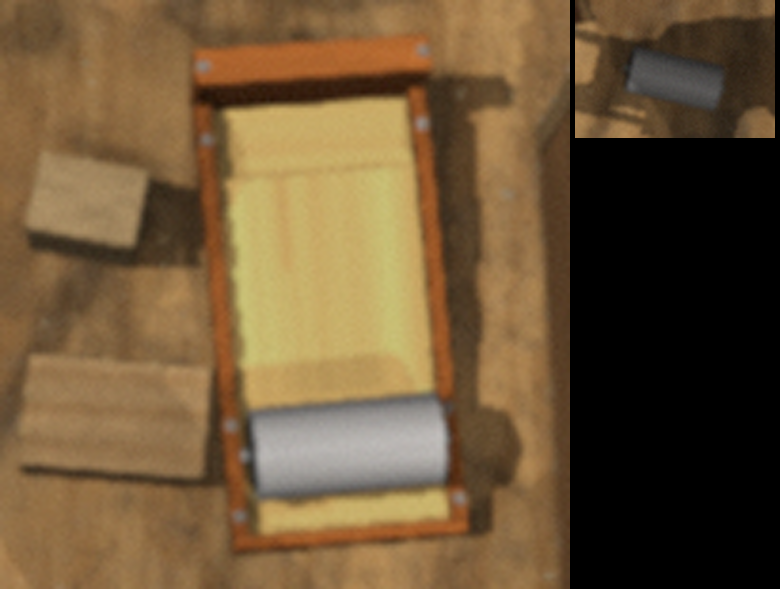

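The crop confirms it: the bright cylinder with end stubs at (391,197) lies in the ramp and is the larger one. The dark one at (380,316) is the decoy. Next I'll measure the ramp corners and the roller.

```bash
cat > h.py <<'E'
import numpy as np, cv2
def ray(c,px):
    K=c["camera_matrix"];T=c["camera_from_world"];k=c["k1"]
    d=np.array([(px[0]-K[0,2])/K[0,0],(px[1]-K[1,2])/K[1,1]]); u=d.copy()
    for _ in range(30): u=d/(1+k*(u@u))
    o=-T[:3,:3].T@T[:3,3]; return o,T[:3,:3].T@np.array([u[0],-u[1],-1.])
def atz(c,px,z):
    o,v=ray(c,px); return o+v*(z-o[2])/v[2]
def proj(c,P):
    K=c["camera_matrix"];T=c["camera_from_world"]
    p=T[:3,:3]@np.asarray(P)+T[:3,3]; u=np.array([p[0],-p[1]])/-p[2]; u=u*(1+c["k1"]*(u@u))
    return u*K[0,0]+K[:2,2]
E
python3 - <<'E'
from h import *
from rig import vision
c=vision.calibration("top"); im=cv2.imread("pics/top0.png"); hsv=cv2.cvtColor(im,cv2.COLOR_BGR2HSV)
print("cam",ray(c,(0,0))[0])
for p in [(320,110),(388,218),(355,160),(270,110),(390,110),(390,197)]: print(p,hsv[p[1],p[0]])
roi=np.zeros(im.shape[:2],np.uint8); roi[85:230,345:432]=255
m=cv2.inRange(hsv,(5,150,90),(15,255,255))&roi
m=cv2.morphologyEx(m,cv2.MORPH_CLOSE,np.ones((3,3)))
cs,_=cv2.findContours(m,0,2); k=max(cs,key=cv2.contourArea); h=cv2.convexHull(np.vstack([q for q in cs if cv2.contourArea(q)>20]))
q=cv2.approxPolyDP(h,4,True)[:,0]; print("orange hull",q.tolist())
g=cv2.inRange(hsv,(0,0,110),(180,40,255))&roi
cs,_=cv2.findContours(g,0,2); k=max(cs,key=cv2.contourArea); r=cv2.minAreaRect(k); bx=cv2.boxPoints(r); print("roller",r,cv2.contourArea(k))
print("roller centre at z.039",atz(c,r[0],.039))
for b in bx: print("  ",b,atz(c,b,.039))
o=cv2.resize(im,None,fx=4,fy=4,interpolation=2)
for p in q: cv2.circle(o,(int(p[0]*4+2),int(p[1]*4+2)),4,(255,0,0),1)
cv2.polylines(o,[(bx*4+2).astype(int)],1,(0,0,255),1)
cv2.imwrite("pics/det0.png",o[330:930,1340:1760])
E
```

```text
cam [0.22495591 0.38803169 1.0590013 ]
(320, 110) [ 16 134 139]
(388, 218) [ 19 139 173]
(355, 160) [ 15 157 130]
(270, 110) [ 17 136 146]
(390, 110) [ 21 124 203]
(390, 197) [ 10  12 186]
orange hull [[412, 88], [423, 219], [361, 225], [350, 94]]
roller ((391.9728088378906, 196.60533142089844), (21.91346549987793, 50.56953811645508), 86.05481719970703) 1003.0
roller centre at z.039 [0.40492437 0.26903812 0.039     ]
   [365.9941 187.4142] [0.42435567 0.32114067 0.039     ]
   [416.44382 183.93492] [0.4305229  0.21827667 0.039     ]
   [417.9515  205.79646] [0.38555159 0.21696833 0.039     ]
   [367.5018  209.27574] [0.37962494 0.31907016 0.039     ]
```

View pics/det0.png

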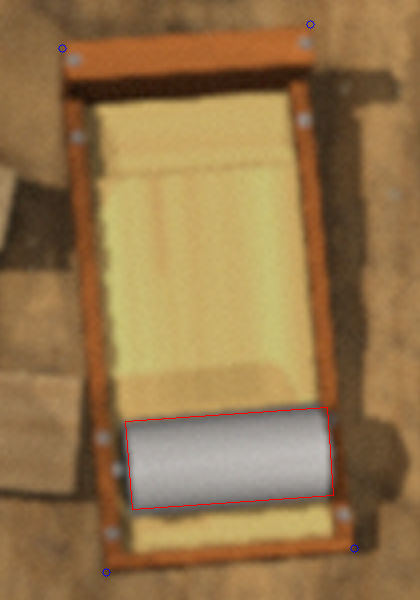

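```bash
python3 - <<'E'
from h import *
from rig import vision
c=vision.calibration("top")
TL,TR,BR,BL=[atz(c,p,z) for p,z in (((350.75,94.),.07),((412.75,89.),.07),((422.5,218.25),0.),((361.5,224.5),0.))]
for n,p in zip("TL TR BR BL".split(),(TL,TR,BR,BL)): print(n,p)
n=np.linalg.norm
print("widths",n((TL-TR)[:2]),n((BL-BR)[:2]),"len",n((TL-BL)[:2]),n((TR-BR)[:2]))
ax=((TL+TR)-(BL+BR))[:2]; ax/=n(ax); lat=((TL-TR)+(BL-BR))[:2]; lat/=n(lat)
print("yaw axis",np.degrees(np.arctan2(ax[1],ax[0])),"lat",np.degrees(np.arctan2(-lat[0],lat[1])))
O=(TL+TR+BL+BR)[:2]/4; print("origin",O)
th=np.arctan2(ax[1],ax[0]); R=np.array([[np.cos(th),-np.sin(th)],[np.sin(th),np.cos(th)]])
r=atz(c,(391.97,196.6),.045)[:2]; print("roller in ramp",R.T@(r-O))
# seat front/crest/foot line checks, from picture det0 (4x): crest (105..295, 180/160) , foot (118..325,~372/362), stop foot
for nme,p,z in (("crest",((1340+200)/4-.5,(330+170)/4-.5),.032),("foot",((1340+220)/4-.5,(330+367)/4-.5),.014),("stopfront",((1340+190)/4-.5,(330+80)/4-.5),.07)):
    print(nme,R.T@(atz(c,p,z)[:2]-O))
for X,Y in ((-.133,.064),(-.133,-.064)): print(proj(c,[*(O+R@[X,Y]),.0]),proj(c,[*(O+R@[X,Y]),.02]))
E
```

```text
TL [0.61294676 0.34958426 0.07      ]
TR [0.62326328 0.22194124 0.07      ]
BR [0.36529225 0.2018445  0.        ]
BL [0.35374854 0.32956125 0.        ]
widths 0.12805925297016457 0.1282373792648351 len 0.2599704610022041 0.25875264744211457
yaw axis 4.435874672186823 lat 4.892911406137742
origin [0.48881271 0.27573281]
roller in ramp [-0.08514487  0.00059778]
crest [ 0.07058685 -0.00241931]
foot [-0.03141824 -0.00353634]
stopfront [0.10678267 0.00230681]
[361.67038089 225.69003754] [362.19349137 224.51915212]
[422.67299669 220.21351596] [424.32834814 218.94409687]
```

The widths come out at 128.1 and 128.2 mm against 128 true. The crest lands at x = 70.6 mm (true 70), and the roller is 0.6 mm off the centreline at x ≈ -85 mm. Yaw is about 4.65°. The measured length is 260 mm against 266, so x is uncertain by about ±3 mm, which the margins and a guarded push can absorb. I'll approach behind the roller with the jaws across the ramp and partly open, so two fingertips push it square.

```bash
cat >> h.py <<'E'
th=np.radians(4.65); O=np.array([.4888,.2757])
R2=np.array([[np.cos(th),-np.sin(th)],[np.sin(th),np.cos(th)]])
ORI=np.array([[0,-np.sin(th),np.cos(th)],[0,np.cos(th),np.sin(th)],[-1,0,0.]])
def W(x,z,y=0.): return [*(O+R2@[x,y]),z]
def L(p): return R2.T@(np.array(p)[:2]-O)
E
python3 - <<'E'
from h import *
from rig import bot,grip,vision
bot.goto(W(-.136,.16),ORI); grip(0.6,10)
bot.movel(W(-.136,.06),vel=.12)
s=bot.state(); print(s["clock"],s["position"],L(s["position"]),s["width"],s["contact_force"])
for n in("top","scene"): cv2.imwrite(f"pics/{n}1.png",vision.grab_frame(n))
im=cv2.imread("pics/top1.png"); cv2.imwrite("pics/c1.png",cv2.resize(im[80:300,300:470],None,fx=2.7,fy=2.7,interpolation=2))
E
```

```text
3.4333 [0.35381442 0.2649658  0.06065378] [-0.13541148  0.00024424] 0.6020352699130683 [-1.16872430e-04  7.86191890e-01  4.69538915e-01]
```

View pics/c1.png

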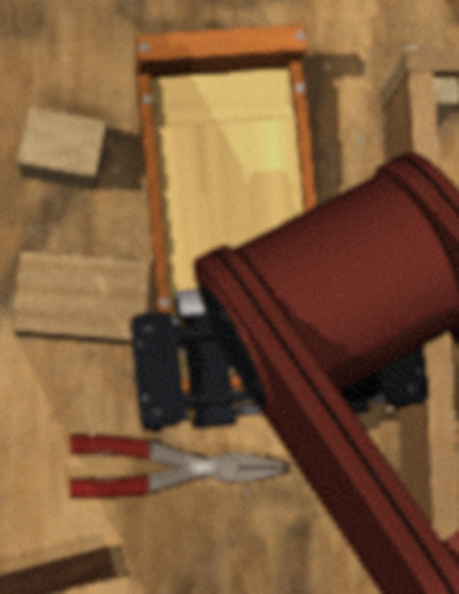

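View pics/scene1.png

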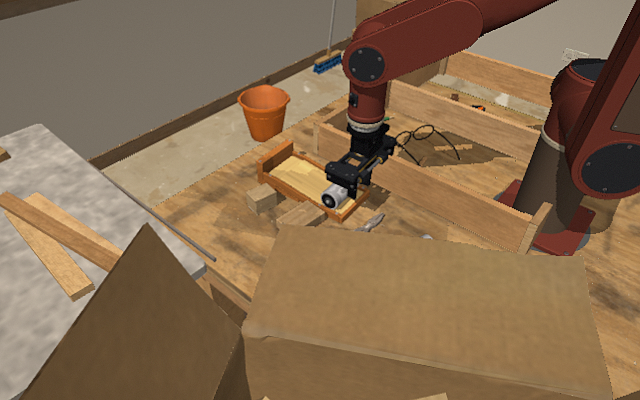

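The scene view now shows the roller end at (335,195) with the gripper behind it. The top view shows the gripper's right end at crop pixel (425,375), close to the shelf wall. I'll check that wall's position and height before lowering.

```bash
python3 - <<'E'
from h import *
from rig import vision
im=cv2.imread("pics/scene1.png"); o=cv2.resize(im[110:240,230:410],None,fx=4.4,fy=4.4,interpolation=2); cv2.imwrite("pics/s1.png",o)
c=vision.calibration("top")
im=cv2.imread("pics/top0.png"); cv2.imwrite("pics/w0.png",cv2.resize(im[85:265,420:500],None,fx=3.3,fy=3.3,interpolation=2))
for z in (0,.05,.08,.1,.12): print(z,atz(c,(449.5,103),z),atz(c,(453,210),z), proj(vision.calibration("scene"),atz(c,(449.5,103),z)))
E
```

```text
0 [0.61882568 0.1303488  0.        ] [0.38188381 0.13639323 0.        ] [311.36521517 146.26857449]
0.05 [0.6002294  0.14251511 0.05      ] [0.37447457 0.14827416 0.05      ] [313.59734205 135.7976238 ]
0.08 [0.58907163 0.1498149  0.08      ] [0.37002902 0.15540272 0.08      ] [315.01922051 129.12814226]
0.1 [0.58163312 0.15468143 0.1       ] [0.36706533 0.16015509 0.1       ] [316.00423601 124.50807965]
0.12 [0.5741946  0.15954796 0.12      ] [0.36410163 0.16490746 0.12      ] [317.02057035 119.74134734]
```

View pics/s1.png

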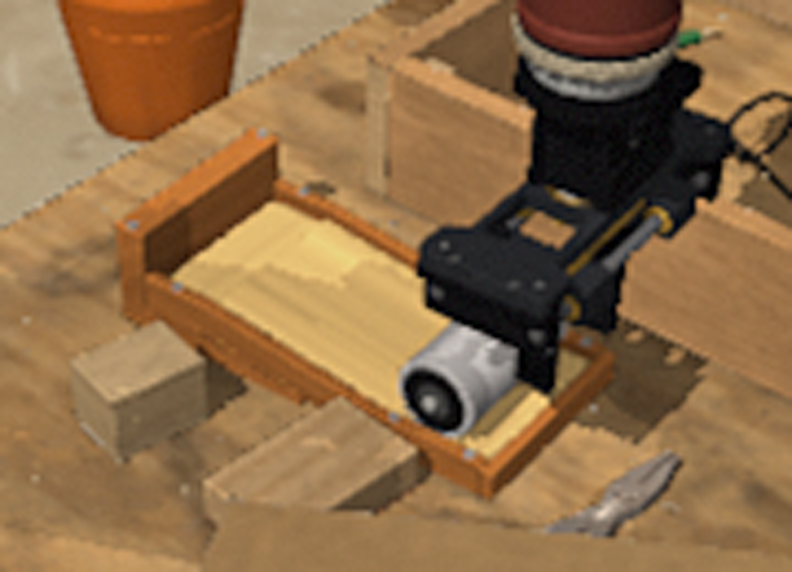

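View pics/w0.png

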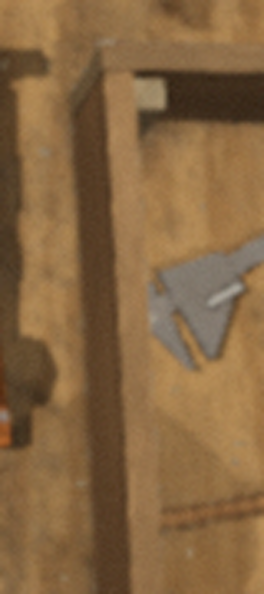

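The wall's near face is at y ≈ 0.143 and about 80 mm high. The gripper's right end is at y ≈ 0.167 and 100 mm up, so it clears. I'll lower with a guard, then make contact on the level deck.

```bash
python3 - <<'E'
from h import *
from rig import bot,grip,vision
print(bot.movel(W(-.136,.030),ORI,vel=.06,guard=6))
s=bot.state(); print(s["clock"],L(s["position"]),s["position"][2],s["contact_force"])
print(bot.movel(W(-.100,.030),ORI,vel=.03,guard=8))
s=bot.state(); print(s["clock"],L(s["position"]),s["position"][2],s["contact_force"])
for n in("top","scene"): cv2.imwrite(f"pics/{n}2.png",vision.grab_frame(n))
im=cv2.imread("pics/scene2.png"); cv2.imwrite("pics/s2.png",cv2.resize(im[110:240,230:410],None,fx=4.4,fy=4.4,interpolation=2))
E
```

```text
False
4.1833 [-1.36173394e-01 -1.02163592e-04] 0.029714488151414958 [ 0.40388541 -0.07665653  1.07809895]
False
5.5333 [-1.00199846e-01 -1.40609803e-06] 0.02993925525470862 [0.7379835  0.53892007 0.13744517]
```

View pics/s2.png

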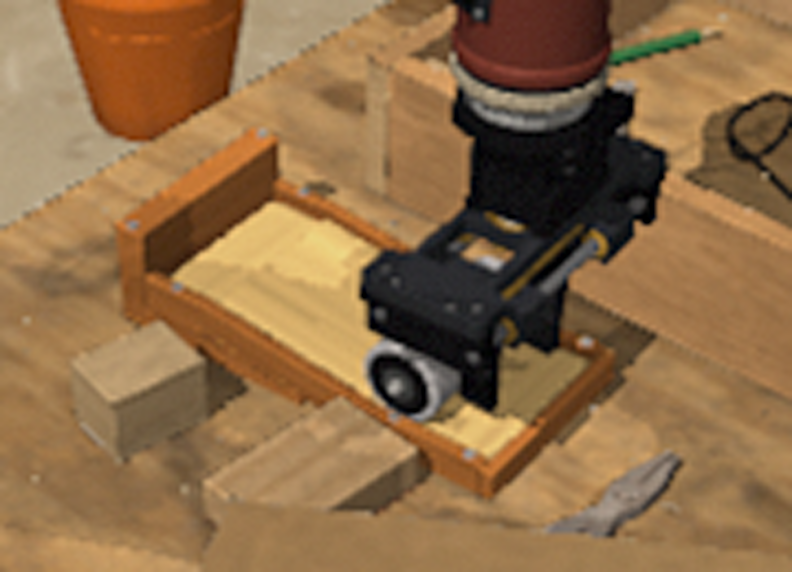

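Picture s2 shows the roller end at (398,383) in the crop, moved uphill with the fingers directly behind it. I'll continue to the foot and up the slope, checking partway.

```bash
cat >> h.py <<'E'
def rollend(c,px):  # ray onto vertical plane ramp y=+.05 -> ramp x, z
    o,v=ray(c,px); n=R2@[0,1.]; t=(.05-n@(o[:2]-O))/(n@v[:2]); p=o+t*v; return L(p)[0],p[2]
E
python3 - <<'E'
from h import *
from rig import bot,grip,vision
c=vision.calibration("scene")
print("before",rollend(c,(398/4.4+230-.4,383/4.4+110-.4)))
for x,z in ((-.085,.030),(-.01,.0415)):
    print(bot.movel(W(x,z),ORI,vel=.03,guard=15))
    s=bot.state(); print(s["clock"],L(s["position"]),s["position"][2],s["contact_force"])
cv2.imwrite("pics/scene3.png",vision.grab_frame("scene"))
im=cv2.imread("pics/scene3.png"); cv2.imwrite("pics/s3.png",cv2.resize(im[110:240,230:410],None,fx=4.4,fy=4.4,interpolation=2))
E
```

```text
before (np.float64(-0.058654121215466884), np.float64(0.03688654253030943))
False
6.2833 [-8.48186495e-02 -2.67999224e-05] 0.02989673625863731 [-0.60715968 -0.40759942 -1.21753418]
False
8.9667 [-1.18242436e-02  5.30889249e-05] 0.04134181554920476 [-7.50111221 -0.45619428  5.44586516]
```

View pics/s3.png

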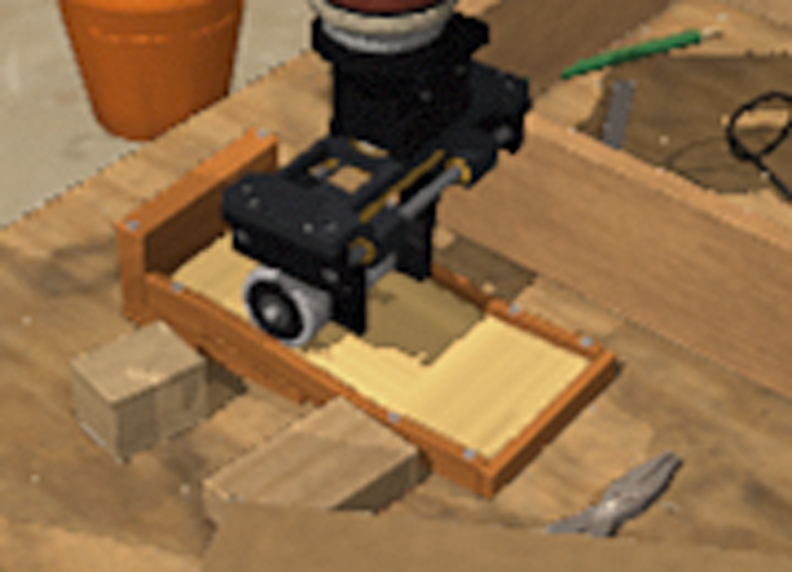

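Picture s3 shows the roller end at crop (278,308), about half-way up, square and in contact (7.5 N). Now on to the crest and into the seat.

```bash
python3 - <<'E'
from h import *
from rig import bot,grip,vision
c=vision.calibration("scene")
print("roller",rollend(c,(278/4.4+230-.4,308/4.4+110-.4)))
for x,z,v in ((.025,.0468,.025),(.045,.048,.02)):
    print(bot.movel(W(x,z),ORI,vel=v,guard=15))
    s=bot.state(); print(s["clock"],L(s["position"]),s["position"][2],s["contact_force"])
cv2.imwrite("pics/scene4.png",vision.grab_frame("scene"))
im=cv2.imread("pics/scene4.png"); cv2.imwrite("pics/s4.png",cv2.resize(im[110:240,230:410],None,fx=4.4,fy=4.4,interpolation=2))
E
```

```text
roller (np.float64(0.024668648214323022), np.float64(0.050213583879329504))
False
10.5833 [0.02336518 0.00010799] 0.04674705350616748 [-6.80366297 -0.51345904  6.52385042]
False
11.7333 [ 4.49091171e-02 -4.04605886e-05] 0.04793415123372858 [ 0.30158111 -0.09897378 -0.61531766]
```

View pics/s4.png

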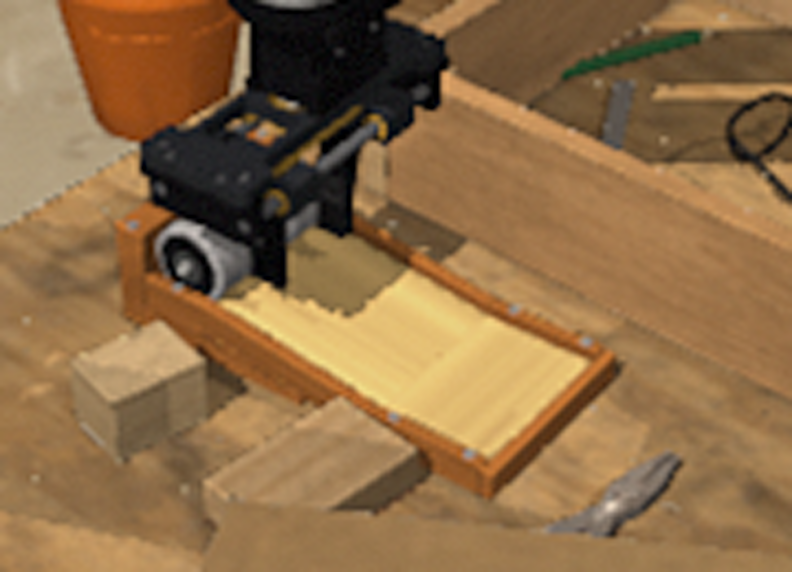

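Contact force has gone to zero and the roller end is at crop (187,262), so it appears to have dropped in. I'll press it gently against the stop, retract and check.

```bash
python3 - <<'E'
from h import *
from rig import bot,grip,vision
c=vision.calibration("scene")
print("roller",rollend(c,(187/4.4+230-.4,262/4.4+110-.4)))
print(bot.movel(W(.057,.048),ORI,vel=.012,guard=4))
s=bot.state(); print(s["clock"],L(s["position"]),s["position"][2],s["contact_force"])
x=L(s["position"])[0]
bot.movel(W(x-.02,.050),ORI,vel=.03)
bot.movel(W(x-.06,.20),ORI,vel=.15)
bot.goto(W(-.25,.22,.10),ORI)
bot.hold(.3)
s=bot.state(); print(s["clock"],s["contact_force"])
for n in("top","scene"): cv2.imwrite(f"pics/{n}5.png",vision.grab_frame(n))
a=cv2.imread("pics/scene5.png")[110:240,230:410];b=cv2.imread("pics/top5.png")[80:300,300:470]
a=cv2.resize(a,None,fx=2.6,fy=2.6,interpolation=2);b=cv2.resize(b,(325,420),interpolation=2)
o=np.zeros((430,800,3),np.uint8);o[:a.shape[0],:a.shape[1]]=a;o[:420,470:795]=b;cv2.imwrite("pics/f5.png",o)
E
```

```text
roller (np.float64(0.0912735141561469), np.float64(0.05271460482050849))
True
12.3833 [ 0.05003858 -0.00019157] 0.04731303271233875 [-0.38713129 -0.28082349 -0.28198748]
15.6917 [0.77487107 0.7237434  0.40399915]
```

View pics/f5.png

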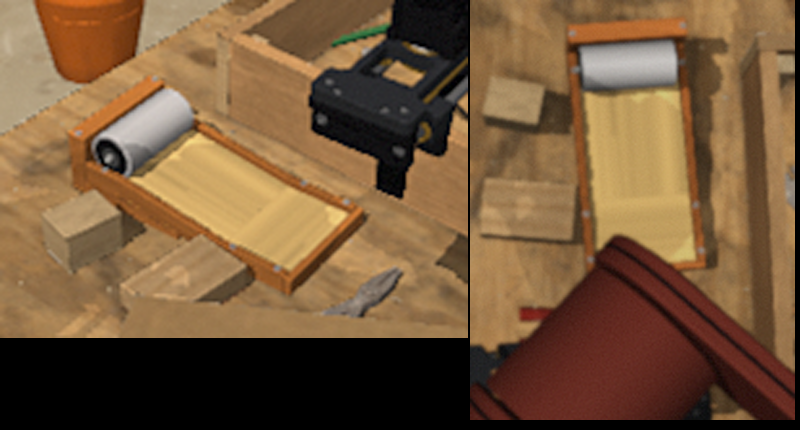

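The roller lies in the seat against the stop, and the blocks and pliers look undisturbed. One numeric check before handing in.

```bash
python3 - <<'E'
from h import *
from rig import bot,vision
c=vision.calibration("top"); im=cv2.imread("pics/top5.png"); hsv=cv2.cvtColor(im,cv2.COLOR_BGR2HSV)
g=cv2.inRange(hsv,(0,0,110),(180,40,255)); m=np.zeros_like(g); m[90:140,350:430]=255; g&=m
k=max(cv2.findContours(g,0,2)[0],key=cv2.contourArea); r=cv2.minAreaRect(k); b=cv2.boxPoints(r)
print(r); p=atz(c,r[0],.059); print("roller ramp xy",L(p))
P=[L(atz(c,q,.053)) for q in b]; P.sort(key=lambda q:q[1]); d=(P[2]+P[3]-P[0]-P[1]); print("yaw err",np.degrees(np.arctan2(-d[0],d[1])))
d0=cv2.absdiff(cv2.imread("pics/top0.png"),im).max(2); print("blocks diff px",[int((d0[y0:y1,x0:x1]>60).sum()) for x0,x1,y0,y1 in ((303,343,115,150),(303,352,168,210))])
bot.close_job()
E
```

```text
((383.01690673828125, 113.30461883544922), (21.023136138916016, 50.144901275634766), 86.8201675415039)
roller ramp xy [0.08622096 0.00120387]
yaw err -1.6587850195507354
blocks diff px [0, 0]
the job is handed in; nothing more can be done
```

I pushed the larger aluminium roller up the ramp with two partly open fingertips at 0.02–0.03 m/s. It dropped into the seat, I pressed it lightly against the stop, backed the arm clear and handed the job in at about 16 s of the 38 s allowed.

**Last checks:**
- **Position:** the top view put the roller at x = 86 mm uphill and y = 1 mm. The scene view, taken before the last press, gave x = 91 mm and z = 52.7 mm. Both fit the limits, though they differ by about 5 mm.
- **Squareness:** the yaw error is about 1.7°, within the 4° allowed.
- **Contact:** the force was about 7 N on the slope, and the arm was clear of everything at the end.
- **Other things:** both blocks look unmoved in the before and after pictures. The pliers looked undisturbed, but I checked them by eye only and the arm hid most of them in the final top view.

**One disagreement:** the ramp measured about 260 mm long in the camera view against the stated 266 mm, so my x values carry roughly ±3 mm.

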